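# Clip the gasketed lid onto the bolt box

## Robot

A 6-joint arm with a two-finger parallel gripper is mounted at the origin on a cart in front of the work surface, level with it; the furniture and walls round the work are solid. World frame = base frame: x ahead of the robot, y to its left, z up, the work surface at z = 0. Lengths are in mm, angles in degrees, forces in N, time in s.
With the tool pointing down it reaches from about 300 to 825 mm from the base axis. Payload 5.4 kg.
Tool frame: the origin (TCP) lies on the centre line of the jaws, within the pads' length; the fingertips stand 22 mm ahead of it and the grasp point (between the pads) lies 3 mm ahead of it (ctrl.tip_extent is the distance from the TCP to the fingertips, in mm); z points along the fingers, y is the line along which they close (so a half turn about z gives the same grasp; the last joint's range is limited). The gripper opens to 92 mm and grips with 3 to 60 N. Pads are 20 mm wide; open, the fingers measure 128 mm over their backs; the gripper's body (75 mm by 189 mm) begins 69 mm behind the grasp point.
Start: joints at [-75.522, 9.076, 91.501, -0, 79.423, -12.038], TCP at [256.687, -514.508, 236.601] pointing down, gripper open.
Joint ranges: [-166.64, 166.64], [-54.1, 131.32], [10.49, 154.53], [-73.88, 253.88], [9.74, 151.15], [-171.62, 171.62]. Speed limits (degrees/s): [147.25, 147.25, 180, 180, 180, 180].

## Interface

Orientations are given as [roll, pitch, yaw] about the fixed x, y, z axes, in that order (R = Rz(yaw) Ry(pitch) Rx(roll)).
In Python, from station import ctrl gives the robot as it stands.
- The arm moves only by the tool step_arm, never from a script. Its argument "rows" is one flat list of numbers, 6 for each row, row after row: the shift along the tool's x, y, z in cm, then the turn, a rotation vector about the tool's x, y, z in degrees. In form: [dx, dy, dz, rx, ry, rz, dx, dy, dz, rx, ry, rz, ...]. A call has 1 to 12 rows; each row shifts and turns the commanded pose from where the row before left it, along the tool's axes as they then stand; what a row does not reach is not made up. A row lasts 1/12 s, in which the tool goes at most 41.7 mm and 7.16 degrees, less where a joint would pass 70% of its speed; a pose out of reach is approached as far as the arm can. A call is refused whole if a number of a shift passes 4.17 or a number of a turn 7.16, either way. A call with a gripper value outside its range is refused whole. "grip" is the closure, from 0 (fully open) to 1 (shut), set as the call begins (left out, the last holds). The fingers move at their own pace and stop on an object; the grip force is fixed at half the most. Time passes only in rows, so rows that do not move let the fingers close. It gives the time, the measured TCP pose, the force, the opening and the grip force at its end, in the units of the state.
- ctrl.state(): the state, without advancing time (a new reading comes with each control period).
- ctrl.snapshot(name): name is "scene" or "top" or "wrist"; returns a dict with "pixels" (384x512x3 uint8, red, green, blue), "depth" (384x512 float32, mm along the optical axis (not along the pixel's ray), 0 where there is no reading), "mtx" (3x3 intrinsics, pixels), "R" (3x3) and "t" (3): a world point X has camera coordinates R X + t. Camera axes: x right, y down, z forward; pixel columns grow to the right and rows downward; lengths in mm; the calibration is good to about 2 mm. A picture is of the moment at which its call begins.
- ctrl.close_job(): hands the job in; it is judged then, once.
The state is a dict: "time": time; "qpos": joint angles; "qvel": joint speeds; "joint_efforts": joint torques, N m; "ee_pos": TCP position; "eef_rot": TCP orientation; "wrist_force": force on the tool from outside, world axes, zero at the start; "ft_torque": the same for the moment, N m; "opening": finger opening in mm; "gripper_force": force on a finger pad.
Only numpy, scipy, OpenCV 4.12 (cv2) and the standard library are available. Lean on these libraries where they do the work, as an engineer would, in place of code of your own. Each camera call takes 0.05 s, during which the arm holds its last target. There are 200 camera calls.

## Task

Square up the lid that lies askew on the storage box of bolts and set it down in the mouth, flat on the gasket, then fold each of the four clips on its edges down until it snaps home under the rim and stays. Press a clip no harder than it takes to snap (a shove of 15 N breaks it), and leave the things standing around where they are.

Things in the scene. Friction and masses are not known exactly. Their poses are not given: they have to be found in the camera images.
- box: Grey storage box with spare bolts in it, too heavy to shift. Outside 106 mm (its x) by 134 mm (its y), mouth 100 x 128 mm, with a flat rim flange 141 x 169 mm and a black rubber gasket on it, its top 64 mm above the bench. Origin: centre of the underside. Below the middle of each rim edge hangs a sheet-steel catch strip 32 mm long.
- box_mouth (a point): Centre of the mouth at the top of the gasket, axes as the box. The catch strips hang 64 mm (x sides) and 78 mm (y sides) from it; their lower edge is a bead 3 mm thick, 24 mm below it. In use each strip has been bent in or out, by up to 5 mm at the bead; this is not measured, and from above the rim hides it.
- lid: Loose grey lid, 134 mm (its x) by 162 mm (its y), 5 mm thick, 0.5 to 0.8 kg. Origin: centre of the flat sealing face underneath, which lies on the gasket when home. Below it a stepped plug 9 mm deep (97 x 125 mm, the lowest 4 mm 92 x 120 mm) drops into the mouth, 1.5 mm play each side. It fits either way round by half a turn. It starts lying askew on the box, plug corners on the gasket.
- lid_grip (a point): Centre of the top of the lid's raised grip: a solid bar across the middle of the lid, 66 mm along the lid's x, 22 mm wide along its y, 26 mm tall; its top is 31 mm above the sealing face. (The wire-mesh gate left of the bench is scenery only: it does not stop the arm.)
- clip_a (a joint): Black clip flap on the lid's -x edge, 42 mm wide, 37 mm long from 3 mm above to 34 mm below its hinge axis, which runs along the edge 64 mm from the lid's centre, 6.5 mm above the sealing face. Value: 0 = hanging straight down, 1.57 = standing straight out. A light spring (0.02 N m/rad) holds it open at about 1.45.
- clip_b (a joint): Black clip flap on the lid's +x edge, 42 mm wide, 37 mm long from 3 mm above to 34 mm below its hinge axis, which runs along the edge 64 mm from the lid's centre, 6.5 mm above the sealing face. Value: 0 = hanging straight down, 1.57 = standing straight out. A light spring (0.02 N m/rad) holds it open at about 1.45.
- clip_c (a joint): Black clip flap on the lid's +y edge, 50 mm wide, 37 mm long from 3 mm above to 34 mm below its hinge axis, which runs along the edge 78 mm from the lid's centre, 6.5 mm above the sealing face. Value: 0 = hanging straight down, 1.57 = standing straight out. A light spring (0.02 N m/rad) holds it open at about 1.45.
- clip_d (a joint): Black clip flap on the lid's -y edge, 50 mm wide, 37 mm long from 3 mm above to 34 mm below its hinge axis, which runs along the edge 78 mm from the lid's centre, 6.5 mm above the sealing face. Value: 0 = hanging straight down, 1.57 = standing straight out. A light spring (0.02 N m/rad) holds it open at about 1.45.
- pad_a (a point): Thumb pad of clip_a: middle of the front of the thick lip along its free end, 29.5 mm below the hinge axis (as it hangs) and 21 mm outward of it; the lip is 11 mm tall, the flap above it only 13.5 mm outward. Its x axis points out of the face, z from pad to hinge. A clip snaps when its hook, 31 mm below the hinge, rides under the strip's bead and up behind it.
- pad_b (a point): Thumb pad of clip_b: middle of the front of the thick lip along its free end, 29.5 mm below the hinge axis (as it hangs) and 21 mm outward of it; the lip is 11 mm tall, the flap above it only 13.5 mm outward. Its x axis points out of the face, z from pad to hinge. The hook meets the bead at a value of -0.1 to 0.25, as the strip is bent; 5 to 9 N at the pad snaps it.
- pad_c (a point): Thumb pad of clip_c: middle of the front of the thick lip along its free end, 29.5 mm below the hinge axis (as it hangs) and 21 mm outward of it; the lip is 11 mm tall, the flap above it only 13.5 mm outward. Its x axis points out of the face, z from pad to hinge. Snapped, a clip stays by itself between -0.25 and 0.15; 0.5 mm further in it meets a firm stop.
- pad_d (a point): Thumb pad of clip_d: middle of the front of the thick lip along its free end, 29.5 mm below the hinge axis (as it hangs) and 21 mm outward of it; the lip is 11 mm tall, the flap above it only 13.5 mm outward. Its x axis points out of the face, z from pad to hinge. Let go before it snaps, a clip opens. Swing the lip round the hinge; a tip behind the lip or dragging up on it jams the clip.
- bolt_m16_0: M16 bolt with nut standing on its head, 60 mm tall, a bystander; origin: centre of its underside
- bolt_m16_1: M16 bolt with nut standing on its head, 70 mm tall, a bystander; origin: centre of its underside
- pipe_elbow_b: brass pipe elbow 64 x 64 x 33 mm, a bystander; origin: centre of its underside
- tape_black: roll of black tape 68 mm across, 19 mm thick, a bystander; origin: centre of its underside

How it is judged:
By the outcome, as a careful person would: the job done as asked, in the order asked, and still so for the second after the job is handed in, with the robot touching nothing.
It also fails if it takes over 72 s, if anything falls off the work surface, if the arm or the gripper's body presses on something with over 40 N, if the wrist force passes 120 N, or if a joint passes its speed limit or range.

## Working session

There is one attempt and no reset: what is moved stays moved. The work goes in short steps, Python scripts to look and compute and a tool call to move; the robot and the scene stay as the last step left them, time stands still between calls to the robot, and variables do not carry over. Pictures are saved under pics/ and viewed, at most 10 in all, crops included, and the job is handed in when it is done.

Besides the shell and the picture viewer there is one more tool, called after ">>>" by a JSON object that holds its "api" and its "payload", one argument or row to a line. step_arm: Moves the arm, as the interface text tells. Its arguments: {"type":"object","properties":{"rows":{"type":"array","items":{"type":"number"}},"grip":{"type":"number"}},"required":["rows"]}

```bash
ls; mkdir -p pics; python3 - <<'E'
from station import ctrl
import cv2,numpy as np
print(ctrl.state())
a=[]
for n in("scene","top"):
    s=ctrl.snapshot(n); np.savez(f"pics/{n}0.npz",**s)
    print(n,s["mtx"].tolist(),s["R"].tolist(),s["t"].tolist())
    cv2.imwrite(f"pics/{n}0.png",cv2.cvtColor(s["pixels"],cv2.COLOR_RGB2BGR))
E
```

```text
pics
{'time': 0.0, 'qpos': array([-7.55207860e+01,  9.11247952e+00,  9.15708091e+01,  4.15136434e-05,
        7.94259096e+01, -1.20375100e+01]), 'qvel': array([ 0.03064941, -0.01932828, -0.08295275, -0.04454717,  0.03701852,
        0.01226363]), 'joint_efforts': array([ 1.68697696e-06, -3.85567474e+01, -3.22112203e+01,  7.01336819e-02,
        3.78426234e-02, -1.37621150e-04]), 'ee_pos': array([ 256.54659755, -513.93310208,  235.6325135 ]), 'eef_rot': array([-1.79893211e+02, -2.28133800e-02,  2.65166951e+01]), 'wrist_force': array([-0.27443399, -0.43331961,  0.7061292 ]), 'ft_torque': array([ 0.0166634 , -0.01555414,  0.00727215]), 'gripper_force': 0.0, 'opening': 92.02754512492949}
scene [[374.09180940965285, 0.0, 257.8426061645915], [0.0, 374.09180940965285, 189.53729177942665], [0.0, 0.0, 1.0]] [[-0.24060342141303692, 0.9705179432673462, -0.014314866414352924], [0.7701287990659657, 0.18190647157304546, -0.6114013971598842], [-0.590772059641918, -0.15812955889385447, -0.7911911375581002]] [419.4870489709944, -247.85025719683316, 1140.8325944173312]
top [[371.15969982891517, 0.0, 262.4409495900678], [0.0, 371.15969982891517, 189.13488836005993], [0.0, 0.0, 1.0]] [[-0.013024849505911016, -0.9996018908736546, -0.025028245187439714], [-0.9946528913938764, 0.015516819854628184, -0.10210217403856137], [0.10244988500310787, 0.0235645509911232, -0.9944590152436833]] [-304.25249726908464, 472.56959364599794, 909.427832002525]
```

View pics/top0.png

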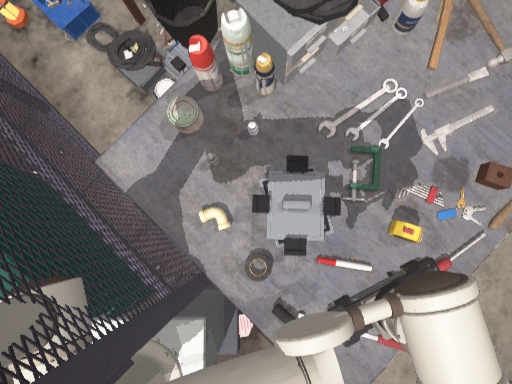

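View pics/scene0.png

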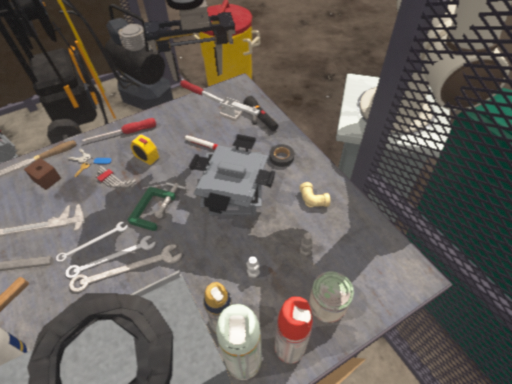

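The top view shows the lid centred at about (296,205), its long axis running vertically in the image (roughly world x), with clips at (297,163), (294,246), (261,204) and (332,206). The elbow is at (215,216) and the tape at (258,265). In the scene view the lid is at (233,175).

```bash
cat > h.py <<'E'
import numpy as np,cv2
from station import ctrl
from scipy.spatial.transform import Rotation as Ro
def snap(n,f=None):
    s=ctrl.snapshot(n)
    if f: np.savez(f"pics/{f}.npz",**s)
    return s
def cloud(s):
    v,u=np.mgrid[:384,:512]; d=s["depth"].astype(float); K=s["mtx"]
    c=np.stack([(u-K[0,2])/K[0,0]*d,(v-K[1,2])/K[1,1]*d,d],-1)
    X=(c-s["t"])@s["R"]; X[d==0]=np.nan
    return X
def pose():
    s=ctrl.state(); return s["ee_pos"],Ro.from_euler("xyz",s["eef_rot"],degrees=True)
def delta(p,rpy):
    "shift (cm, tool axes) and rotvec (deg) from present to goal"
    q,r=pose(); g=Ro.from_euler("xyz",rpy,degrees=True)
    return np.round(r.inv().apply(np.array(p)-q)/10,2),np.round((r.inv()*g).as_rotvec(degrees=True),2)
def ortho(X,rgb,c,half=130,res=2):
    "top-down colour rectification for viewing"
    n=int(2*half*res); im=np.zeros((n,n,3),np.uint8); z=np.full((n,n),-1e9)
    i=((c[0]+half-X[...,0])*res); j=((c[1]+half-X[...,1])*res)
    return i,j
E
python3 - <<'E'
from h import *
s=dict(np.load("pics/top0.npz")); X=cloud(s)
for n,(u,v) in dict(grip=(296,203),top=(297,163),bot=(294,246),l=(261,204),r=(332,206),elbow=(215,216),tape=(258,265),b1=(211,159),b2=(253,128)).items():
    print(n,X[v,u].round(1))
P=X[(abs(X[...,0]-X[203,296,0])<100)&(abs(X[...,1]-X[203,296,1])<90)]
print(np.histogram(P[:,2],np.arange(-5,130,5)))
# bar top
b=P[(P[:,2]>P[:,2][np.isfinite(P[:,2])].max()-8)]
print(b.mean(0),len(b))
print(delta([X[203,296,0],X[203,296,1],260],[180,0,90]))
E
```

```text
grip [ 426.8 -388.6  104. ]
top [ 520.6 -393.8   91.9]
bot [ 329.9 -382.7   91.7]
l [ 426.6 -308.8   89.4]
r [ 419.5 -471.6   91.1]
elbow [ 402.5 -192.3   24.1]
tape [ 279.1 -296.8   -1. ]
b1 [ 537.7 -189.7   69.9]
b2 [ 615.3 -290.7   56.8]
(array([ 471,  339,    0,    0,    0,    0,    0,    0,    0,    0,    0,
          0,   29,  321,   35,   27, 2558,  954,  157,  720,   59,  204,
         48,    0,    0,    0]), array([ -5,   0,   5,  10,  15,  20,  25,  30,  35,  40,  45,  50,  55,
        60,  65,  70,  75,  80,  85,  90,  95, 100, 105, 110, 115, 120,
       125]))
[ 423.57744317 -388.78390924  103.11734491] 278
(array([20.83, -3.63, -2.41]), array([ -0.08,  -0.07, -63.48]))
```

>>> {"api": "step_arm", "payload": {
  "rows": [3.0,-0.5,-0.3,0,0,0,3.0,-0.5,-0.3,0,0,0,3.0,-0.5,-0.3,0,0,0,3.0,-0.5,-0.3,0,0,0,3.0,-0.5,-0.3,0,0,0,3.0,-0.5,-0.3,0,0,0,2.8,-0.6,-0.6,0,0,0]
}}

```text
time: 0.68
ee_pos: [427.6, -387.8, 259.6]
eef_rot: [-179.9, 0.0, 26.5]
wrist_force: [0.4, 1.0, -0.3]
opening: 92.0
gripper_force: 0.0
```

>>> {"api": "step_arm", "payload": {
  "rows": [0,0,0,0,0,-7,0,0,0,0,0,-7,0,0,0,0,0,-7,0,0,0,0,0,-7,0,0,0,0,0,-7,0,0,0,0,0,-7,0,0,0,0,0,-7,0,0,0,0,0,-7,0,0,0,0,0,-7,0,0,0,0,0,-0.5,0,0,0,0,0,0,0,0,0,0,0,0]
}}

```text
time: 1.68
ee_pos: [426.6, -389.3, 260.3]
eef_rot: [-180.0, -0.0, 89.8]
wrist_force: [0.7, 0.2, -0.4]
opening: 92.0
gripper_force: 0.0
```

```bash
python3 - <<'E'
from h import *
s=snap("wrist","w1"); X=cloud(s)
cv2.imwrite("pics/w1.png",cv2.cvtColor(s["pixels"],cv2.COLOR_RGB2BGR))
p,r=pose(); print(p,r.as_euler("xyz",degrees=True)); print("cam",-s["R"].T@s["t"], s["R"].round(2).tolist())
E
```

```text
[ 426.68483614 -389.33549689  260.38237361] [-1.79987881e+02 -1.93597646e-02  8.98782066e+01]
cam [ 426.23484824 -319.7155193   409.00655029] [[1.0, -0.0, -0.0], [-0.0, -0.97, 0.25], [-0.0, -0.25, -0.97]]
```

View pics/w1.png

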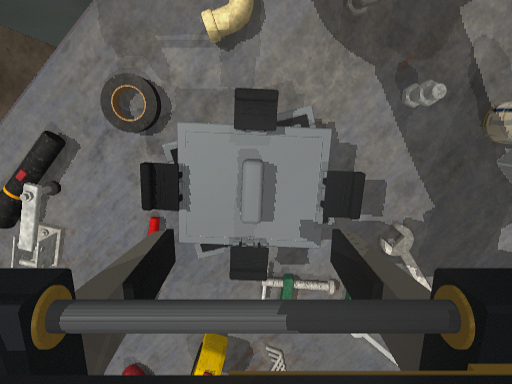

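The wrist view shows the lid square-on, with corners at about (178,124), (331,128), (328,247) and (180,240) and the bar at (252,190). The box rim is turned relative to the lid and peeks out near (313,110), (168,148), (205,252) and the lower right, by roughly 15°.

```bash
python3 - <<'E'
from h import *
s=dict(np.load("pics/w1.npz")); X=cloud(s); Z=X[...,2]; near=(abs(X[...,0]-426)<115)&(abs(X[...,1]+389)<115)
g=s["pixels"].astype(int); bright=g.sum(2)/3
print(np.histogram(Z[near],np.arange(40,115,3)))
rim=near&(Z>57)&(Z<67)
lid=near&(Z>67)&(Z<90)&(bright>75); bar=near&(Z>95)
for n,m in(("rim",rim),("lid",lid),("bar",bar)):
    m=cv2.morphologyEx(m.astype(np.uint8),cv2.MORPH_OPEN,np.ones((2,2))) >0
    P=X[m][:,:2].astype(np.float32); print(n,len(P),cv2.minAreaRect(P),np.median(Z[m]))
    A=np.c_[X[m][:,:2]-[426,-389],np.ones(m.sum())]; print(np.linalg.lstsq(A,Z[m],rcond=None)[0])
c=cv2.resize(cv2.cvtColor(s["pixels"],cv2.COLOR_RGB2BGR)[80:280,120:385],None,fx=3,fy=3,interpolation=cv2.INTER_CUBIC)
m=cv2.resize(rim.astype(np.uint8)[80:280,120:385],None,fx=3,fy=3,interpolation=0)
cs,_=cv2.findContours(m,cv2.RETR_LIST,cv2.CHAIN_APPROX_NONE); cv2.drawContours(c,cs,-1,(0,0,255),1)
cv2.imwrite("pics/c1.png",c)
E
```

```text
(array([    0,     0,     0,     0,     0,     0,    20,   966,   455,
           0,     0,     8,  3580, 12296,   236,    49,   673,  3750,
        1059,  1204,   242,  1049,    23,     0]), array([ 40,  43,  46,  49,  52,  55,  58,  61,  64,  67,  70,  73,  76,
        79,  82,  85,  88,  91,  94,  97, 100, 103, 106, 109, 112]))
rim 1431 ((425.7277526855469, -403.95880126953125), (197.83297729492188, 165.95794677734375), 14.26742935180664) nan
 ** On entry to DLASCL parameter number  4 had an illegal value
 ** On entry to DLASCL parameter number  4 had an illegal valueTraceback (most recent call last):
  File "<stdin>", line 10, in <module>
    x, resids, rank, s = _umath_linalg.lstsq(a, b, rcond,
                         ~~~~~~~~~~~~~~~~~~~^^^^^^^^^^^^^
                                             signature=signature)
                                             ^^^^^^^^^^^^^^^^^^^^
    raise LinAlgError("SVD did not converge in Linear Least Squares")
numpy.linalg.LinAlgError: SVD did not converge in Linear Least Squares
```

```bash
python3 - <<'E'
from h import *
s=dict(np.load("pics/w1.npz")); X=cloud(s); Z=X[...,2]; near=(abs(X[...,0]-426)<115)&(abs(X[...,1]+389)<115)
bright=s["pixels"].mean(2)
rim=near&(Z>57)&(Z<67)
lid=near&(Z>67)&(Z<90)&(bright>75); bar=near&(Z>103)
for n,m in(("rim",rim),("lid",lid),("bar",bar)):
    k,L,st,_=cv2.connectedComponentsWithStats(m.astype(np.uint8))
    if n=="rim":
        for q in range(1,k):
            if st[q,4]>15: print(st[q],X[L==q].mean(0).round(0))
    else: m=L==1+st[1:,4].argmax()
    P=X[m][:,:2].astype(np.float32); print(n,len(P),cv2.minAreaRect(P),np.median(Z[m]))
    A=np.c_[X[m][:,:2]-[426,-389],np.ones(m.sum())]; print(np.linalg.lstsq(A,Z[m],rcond=None)[0])
c=cv2.resize(cv2.cvtColor(s["pixels"],cv2.COLOR_RGB2BGR)[80:280,120:385],None,fx=3,fy=3,interpolation=cv2.INTER_CUBIC)
m=cv2.resize(rim.astype(np.uint8)[80:280,120:385],None,fx=3,fy=3,interpolation=0)
cs,_=cv2.findContours(m,cv2.RETR_LIST,cv2.CHAIN_APPROX_NONE); cv2.drawContours(c,cs,-1,(0,0,255),1)
cv2.imwrite("pics/c1.png",c)
E
```

```text
[276 106  40  22 660] [ 474. -315.   63.]
[162 141  16  23 271] [ 336. -351.   63.]
[322 218  14  12 124] [ 514. -433.   63.]
[194 244  39  15 382] [ 375. -466.   63.]
rim 1441 ((424.31964111328125, -389.8973693847656), (168.83204650878906, 140.73178100585938), 14.26368236541748) 63.113204764733254
[-2.45580188e-04 -5.86657779e-04  6.33402906e+01]
lid 15918 ((424.7546691894531, -388.7134094238281), (133.98797607421875, 162.1127471923828), 87.3154296875) 79.7409694887854
[-1.85070821e-04 -1.31973036e-03  7.96962653e+01]
bar 45266 ((426.7275695800781, -378.8685302734375), (44.629547119140625, 138.84075927734375), 89.77677154541016) 343.6546519166819
[5.08337744e-03 1.75018129e+00 3.00576215e+02]
```

View pics/c1.png

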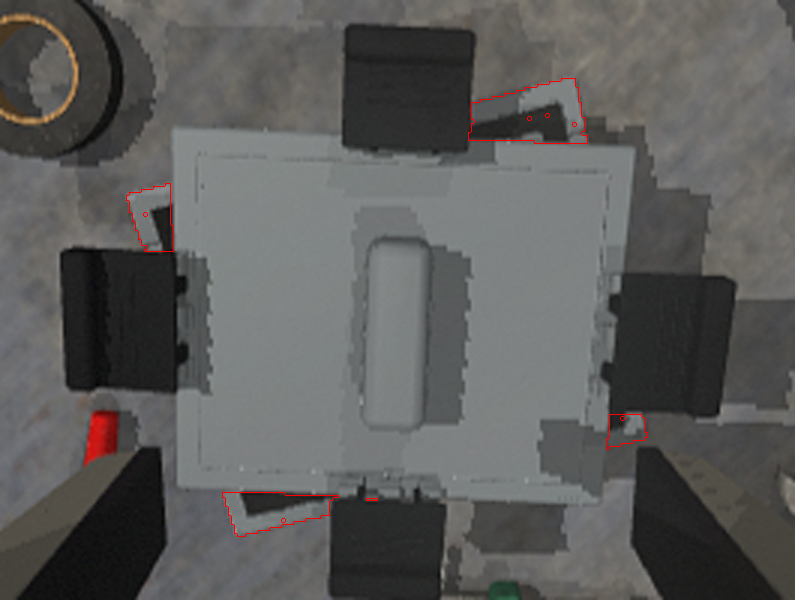

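The crop confirms the rim corners around the lid. The rim fit is 168.8×140.7 (spec 169×141) and the lid fit is 134.0×162.1. Box: centre (424.3, -389.9), long axis +14.3°. Lid: centre (424.75, -388.7), long axis -2.7°.

>>> {"api": "step_arm", "payload": {
  "rows": [0.06,-0.2,2.5,0,0,2.6,0,0,2.5,0,0,0,0,0,2.5,0,0,0,0,0,2.5,0,0,0,0,0,2.5,0,0,0,0,0,1.5,0,0,0,0,0,0.5,0,0,0,0,0,0,0,0,0,0,0,0,0,0,0]
}}

```text
time: 2.48
ee_pos: [425.1, -389.3, 116.4]
eef_rot: [180.0, 0.1, 87.4]
wrist_force: [-0.7, 0.0, 0.7]
opening: 91.9
gripper_force: 0.0
```

>>> {"api": "step_arm", "payload": {
  "rows": [0.05,0,0.6,0,0,0,0,0,0.5,0,0,0,0,0,0,0,0,0,0,0,0,0,0,0]
}}

```text
time: 2.82
ee_pos: [424.7, -388.3, 104.6]
eef_rot: [-180.0, -0.0, 87.4]
wrist_force: [-0.4, -0.2, -0.1]
opening: 92.0
gripper_force: 0.0
```

>>> {"api": "step_arm", "payload": {
  "rows": [0,0,0,0,0,0,0,0,0,0,0,0,0,0,0,0,0,0,0,0,0,0,0,0,0,0,0,0,0,0,0,0,0,0,0,0,0,0,0,0,0,0,0,0,0,0,0,0,0,0,0,0,0,0],
  "grip": 1
}}

```text
time: 3.57
ee_pos: [424.7, -388.3, 104.6]
eef_rot: [-180.0, -0.0, 87.4]
wrist_force: [0.3, -0.1, 0.3]
opening: 33.7
gripper_force: 0.0
```

Then finish closing, lift 15 mm, and turn 17° toward the box.

>>> {"api": "step_arm", "payload": {
  "rows": [0,0,0,0,0,0,0,0,0,0,0,0,0,0,0,0,0,0,0,0,0,0,0,0,0,0,0,0,0,0,0,0,-0.3,0,0,0,0,0,-0.5,0,0,0,0,0,-0.4,0,0,0,0,0,0,0,0,0]
}}

```text
time: 4.32
ee_pos: [424.9, -388.6, 117.3]
eef_rot: [180.0, 0.0, 87.4]
wrist_force: [-0.2, -0.2, -4.8]
opening: 21.6
gripper_force: 30.0
```

>>> {"api": "step_arm", "payload": {
  "rows": [0,0,0,0,0,-3,0,0,0,0,0,-4,0,0,0,0,0,-4,0,0,0,0,0,-4,0,0,0,0,0,-2,0,0,0,0,0,0,0,0,0,0,0,0]
}}

```text
time: 4.9
ee_pos: [424.6, -388.2, 116.5]
eef_rot: [-180.0, -0.0, 104.3]
wrist_force: [0.0, -0.2, -5.2]
opening: 21.8
gripper_force: 30.0
```

```bash
python3 - <<'E'
from h import *
s=snap("wrist","w2"); print(pose()[0],pose()[1].as_euler("xyz",degrees=True)); X=cloud(s); Z=X[...,2]
cv2.imwrite("pics/w2.png",cv2.cvtColor(s["pixels"],cv2.COLOR_RGB2BGR))
n=(abs(X[...,0]-426)<115)&(abs(X[...,1]+389)<115)
print([ (int(a),int(b)) for a,b in zip(*np.histogram(Z[n],np.arange(40,130,3))[::-1])])
E
```

```text
[ 424.65525313 -388.21693538  116.48197794] [-1.79991619e+02 -1.69595434e-02  1.04353671e+02]
[(40, 0), (43, 0), (46, 0), (49, 0), (52, 0), (55, 0), (58, 23), (61, 678), (64, 6), (67, 0), (70, 0), (73, 0), (76, 0), (79, 0), (82, 0), (85, 28), (88, 8523), (91, 23518), (94, 786), (97, 272), (100, 2574), (103, 11175), (106, 3365), (109, 3227), (112, 945), (115, 3337), (118, 167), (121, 171), (124, 161)]
```

View pics/w2.png

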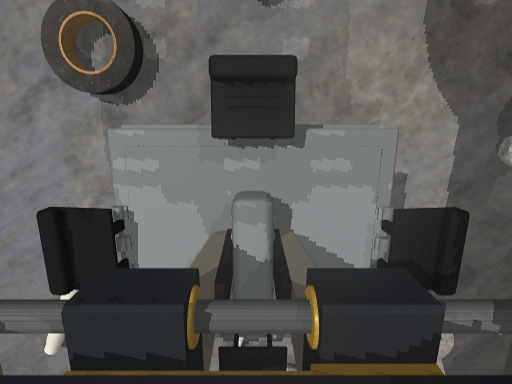

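The lid is held, square in the view, with corners at (108,130) and (397,130); the bar is between the jaws at (253,240). A sliver of rim shows beyond the lid, so I compare both in the box frame.

```bash
python3 - <<'E'
from h import *
s=dict(np.load("pics/w2.npz")); X=cloud(s); Z=X[...,2]; b=s["pixels"].mean(2)
a=np.radians(14.26); ex=np.array([np.cos(a),np.sin(a)]); ey=np.array([-ex[1],ex[0]]); C=[424.32,-389.9]
D=X[...,:2]-C; U=D@ex; V=D@ey   # U long (rim +-84.4), V short (rim +-70.4)
n=(abs(U)<100)&(abs(V)<90)
rim=n&(Z>60)&(Z<65.5); lid=n&(Z>85)&(Z<95)&(b>70)
for nm,m in(("rim",rim),("lid",lid)):
    print(nm,m.sum(),"U",np.percentile(U[m],[.2,1,99,99.8]).round(1),"V",np.percentile(V[m],[.2,1,99,99.8]).round(1))
# lid edge lines: far V edge per U bin, U edges per V bin
def line(k,e,hi):
    ks=np.arange(*( (-55,56,5) if hi!=None else 0)); r=[]
    for q in ks:
        w=lid&(abs(k-q)<2.5)
        if w.sum()>20: r.append((q, e[w].max() if hi else e[w].min()))
    r=np.array(r); p=np.polyfit(r[:,0],r[:,1],1)
    r=r[abs(r[:,1]-np.median(r[:,1]))<3]; p=np.polyfit(r[:,0],r[:,1],1); return len(r),p.round(4),np.median(r[:,1]).round(2)
print("V max vs U",line(U,V,True)); 
w=(V>0)
for hi in(True,False):
    r=[]
    for q in np.arange(22,64,4):
        m=lid&(abs(V-q)<2)
        if m.sum()>20: r.append((q,U[m].max() if hi else U[m].min()))
    r=np.array(r); print("U",hi,np.round(r[:,1],1))
m=lid; A=np.c_[U[m],V[m],np.ones(m.sum())]; print("plane",np.linalg.lstsq(A,Z[m],rcond=None)[0].round(4))
for c in (-1,1):
    m=rim&(np.sign(U)==c); print(c,m.sum(), U[m].min() if m.any() else 0,U[m].max() if m.any() else 0, V[m].min() if m.any() else 0,V[m].max() if m.any() else 0)
E
```

```text
rim 705 U [-83.7 -82.3  83.3  84.2] V [68.1 68.1 70.6 70.6]
lid 31869 U [-79.8 -78.1  78.6  80.2] V [-63.6 -14.1  67.6  68.2]
V max vs U (14, array([4.00000e-04, 6.81495e+01]), np.float64(68.15))
U True [80.3 81.  80.4 80.5 80.8 80.9 81.  80.5 80.5 80.4 80.4]
U False [-80.6 -80.5 -80.6 -80.7 -81.  -80.5 -80.2 -80.2 -80.6 -80.5 -80.7]
plane [ 1.00000e-04 -1.03000e-02  9.18207e+01]
-1 345 -83.8693377367161 -26.856548106275124 68.11075232876055 70.57174801449395
1 360 26.882404477467848 84.44771483739996 68.2521129217905 70.19220784147957
```

>>> {"api": "step_arm", "payload": {
  "rows": [-0.115,0,0.4,0,0,0,0,0,0.4,0,0,0,0,0,0.3,0,0,0,0,0,0.2,0,0,0,0,0,0.2,0,0,0,0,0,0.0,0,0,0]
}}

```text
time: 5.45
ee_pos: [424.8, -389.1, 100.9]
eef_rot: [-180.0, -0.1, 104.4]
wrist_force: [0.3, -0.6, -5.6]
opening: 21.7
gripper_force: 30.0
```

>>> {"api": "step_arm", "payload": {
  "rows": [0,0,0.2,0,0,0,0,0,0.2,0,0,0,0,0,0.1,0,0,0,0,0,0.1,0,0,0,0,0,0,0,0,0]
}}

```text
time: 5.87
ee_pos: [425.1, -389.5, 95.7]
eef_rot: [180.0, 0.0, 104.4]
wrist_force: [-0.7, 0.5, -4.3]
opening: 21.6
gripper_force: 30.0
```

>>> {"api": "step_arm", "payload": {
  "rows": [0,0,0.08,0,0,0,0,0,0.0,0,0,0,0,0,0,0,0,0]
}}

```text
time: 6.12
ee_pos: [425.2, -389.6, 95.7]
eef_rot: [180.0, 0.0, 104.4]
wrist_force: [-1.8, 2.1, 3.3]
opening: 21.5
gripper_force: 30.0
```

The lid is seated: TCP at z 95.7 mm as predicted, and the force turns up on contact. Next I release it, rise, close the fingers and plan the clip arcs.

>>> {"api": "step_arm", "payload": {
  "rows": [0,0,0,0,0,0,0,0,0,0,0,0,0,0,0,0,0,0,0,0,0,0,0,0,0,0,-0.5,0,0,0,0,0,-1.5,0,0,0,0,0,-2,0,0,0,0,0,-1.5,0,0,0,0,0,-1,0,0,0,0,0,0,0,0,0],
  "grip": 0.5
}}

```text
time: 6.95
ee_pos: [426.1, -390.9, 162.8]
eef_rot: [179.9, 0.3, 104.4]
wrist_force: [-0.2, -1.0, -0.5]
opening: 45.7
gripper_force: 0.0
```

>>> {"api": "step_arm", "payload": {
  "rows": [2,0,0,0,0,0,3,0,0,0,0,0,3,0,0,0,0,0,2.0,0,0,0,0,0,0.6,0,0,0,0,0,0,0,0,0,0,0,0,0,0,0,0,0,0,0,0,0,0,0],
  "grip": 1
}}

```text
time: 7.62
ee_pos: [398.9, -287.9, 159.9]
eef_rot: [180.0, 0.0, 104.4]
wrist_force: [0.5, -0.8, -0.2]
opening: 0.3
gripper_force: 0.0
```

```bash
cat >> h.py <<'E'
C0=np.array([425.2,-389.6]); A0=np.radians(14.3)
EX=np.array([np.cos(A0),np.sin(A0)]); EY=np.array([-EX[1],EX[0]])   # box long, short axes
def plan(side,ths,t=-29.5,face=10.,dn=0.,start=None):
    """side V+,V-,U+,U-. Steps (cm, tool axes, tool vertical) with lower inner finger edge on the pad at angles ths"""
    ax,h=(EY,64) if side[0]=="V" else (EX,78); sg=1 if side[1]=="+" else -1
    p,r=pose(); p=p if start is None else start; out=[]
    for th in ths:
        n,tt=21+dn,-t; o=n*np.cos(th)+tt*np.sin(th); u=n*np.sin(th)-tt*np.cos(th)
        xy=C0+ax*sg*(h+o+face); g=np.array([*xy,70.5+u+22])
        out.append(np.round(r.inv().apply(g-p)/10,2)); p=g
    return np.array(out)
E
python3 - <<'E'
from h import *
s=snap("wrist","w3"); X=cloud(s); Z=X[...,2]
cv2.imwrite("pics/w3.png",cv2.cvtColor(s["pixels"],cv2.COLOR_RGB2BGR))
st=ctrl.state(); print(st["ee_pos"],st["eef_rot"],st["opening"],st["wrist_force"])
print(plan("V+",[1.45,1.25,1.05,.85,.65,.45,.3],t=-31,dn=5))
T=cloud(snap("top","t1")); D=T[...,:2]-C0; U=D@EX; V=D@EY; z=T[...,2]
m=(abs(U)<60)&(abs(V)<60)&(z<85); print("lid plane",np.linalg.lstsq(np.c_[U[m],V[m],np.ones(m.sum())],z[m],rcond=None)[0].round(4))
for nm,k in(("V-",(V<-98)&(V>-125)&(abs(U)<25)),("U+",(U>110)&(U<140)&(abs(V)<25)),("U-",(U<-110)&(U>-140)&(abs(V)<25)),("V+",(V>98)&(V<125)&(abs(U)<25))):
    print(nm,np.nanpercentile(z[k],[50,95,100]).round(0))
E
```

```text
[ 398.90722664 -287.9371877   159.85132921] [1.79994061e+02 3.33788881e-02 1.04372936e+02] 0.4510479529764087 [ 0.78819322 -0.54621921 -0.69588834]
[[ 0.29  0.04  4.53]
 [ 0.37  0.    0.72]
 [ 0.22  0.    0.78]
 [ 0.06 -0.    0.81]
 [-0.1  -0.    0.8 ]
 [-0.26 -0.    0.77]
 [-0.29 -0.    0.53]]
lid plane [-3.00000e-04 -5.00000e-04  7.02158e+01]
V- [ 0. 87. 89.]
U+ [ 0. 88. 90.]
U- [ 1. 89. 93.]
V+ [499. 501. 503.]
```

View pics/w3.png

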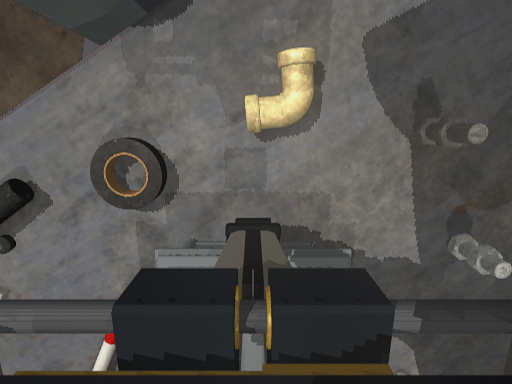

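The view shows the closed fingers over the V+ clip at about (253,225), the elbow at (285,95) and the tape at (127,173), both well clear. The lid plane is level at 70 mm.

>>> {"api": "step_arm", "payload": {
  "rows": [0.1,0.02,1.5,0,0,0,0.1,0.02,1.5,0,0,0,0.09,0,1,0,0,0,0,0,0.5,0,0,0,0,0,0,0,0,0,0,0,0,0,0,0]
}}

```text
time: 8.22
ee_pos: [398.4, -284.2, 115.0]
eef_rot: [-180.0, 0.0, 104.4]
wrist_force: [0.5, 0.9, 0.2]
opening: 0.3
gripper_force: 0.0
```

```bash
python3 - <<'E'
from h import *
print(ctrl.state()["ee_pos"])
print(plan("V+",[1.45,1.3,1.15,1.0,.85,.7,.6,.5,.4,.3,.25,.2,.15,.1,.05,0,-.05,-.1,-.15,-.2],t=-31).tolist())
E
```

```text
[ 398.41199746 -284.23407329  114.95230236]
[[-0.14, -0.01, 0.53], [0.22, 0.0, 0.52], [0.14, 0.0, 0.54], [0.06, 0.0, 0.56], [-0.03, -0.0, 0.56], [-0.11, -0.0, 0.55], [-0.12, -0.0, 0.35], [-0.15, -0.0, 0.34], [-0.19, -0.0, 0.32], [-0.22, -0.0, 0.3], [-0.12, -0.0, 0.14], [-0.13, -0.0, 0.14], [-0.13, -0.0, 0.13], [-0.14, -0.0, 0.12], [-0.15, -0.0, 0.12], [-0.15, -0.0, 0.11], [-0.16, -0.0, 0.1], [-0.16, -0.0, 0.09], [-0.17, -0.0, 0.08], [-0.17, -0.0, 0.08]]
```

>>> {"api": "step_arm", "payload": {
  "rows": [-0.14,-0.01,0.53,0,0,0,0.22,0,0.52,0,0,0,0.14,0,0.54,0,0,0,0.06,0,0.56,0,0,0,0,0,0,0,0,0]
}}

```text
time: 8.63
ee_pos: [396.9, -280.3, 91.9]
eef_rot: [-179.9, -0.1, 104.4]
wrist_force: [-0.2, -0.0, -0.8]
opening: 0.7
gripper_force: 0.0
```

>>> {"api": "step_arm", "payload": {
  "rows": [-0.03,0,0.56,0,0,0,-0.11,0,0.55,0,0,0,-0.12,0,0.35,0,0,0,-0.15,0,0.34,0,0,0,0,0,0,0,0,0]
}}

```text
time: 9.05
ee_pos: [398.3, -285.0, 74.4]
eef_rot: [-180.0, -0.1, 104.4]
wrist_force: [-1.0, 0.7, -0.2]
opening: 0.7
gripper_force: 0.4
```

```bash
python3 - <<'E'
from h import *
st=ctrl.state();print(st["ee_pos"],st["wrist_force"])
X=cloud(snap("scene","s2")); D=X[...,:2]-C0; U=D@EX; V=D@EY; Z=X[...,2]
im=cv2.cvtColor(dict(np.load("pics/s2.npz"))["pixels"],cv2.COLOR_RGB2BGR)[110:250,170:330]
cv2.imwrite("pics/s2.png",cv2.resize(im,None,fx=4,fy=4,interpolation=cv2.INTER_CUBIC))
E
```

```text
[ 398.26965788 -285.04129486   74.3916505 ] [-0.99279631  0.70031313 -0.19049239]
```

View pics/s2.png

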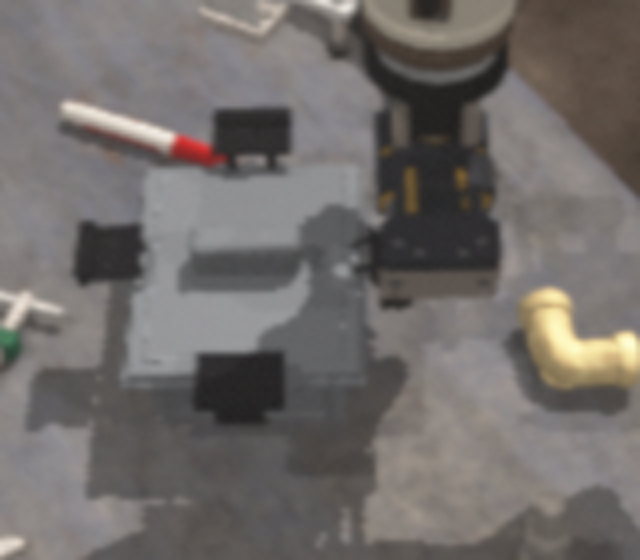

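The crop shows the gripper on the V+ side at (440,220), and the clip there is no longer standing out as the other three are. The fold is on its way, so I continue along the arc.

>>> {"api": "step_arm", "payload": {
  "rows": [-0.19,0,0.32,0,0,0,-0.22,0,0.3,0,0,0,0,0,0,0,0,0]
}}

```text
time: 9.35
ee_pos: [399.5, -289.2, 68.5]
eef_rot: [-180.0, -0.0, 104.4]
wrist_force: [-0.4, 1.2, -1.3]
opening: 0.4
gripper_force: 0.6
```

>>> {"api": "step_arm", "payload": {
  "rows": [-0.06,0,0.07,0,0,0,-0.06,0,0.07,0,0,0]
}}

```text
time: 9.52
ee_pos: [399.7, -290.1, 67.5]
eef_rot: [-180.0, -0.0, 104.4]
wrist_force: [-0.6, 1.7, -0.3]
opening: 0.1
gripper_force: 1.0
```

>>> {"api": "step_arm", "payload": {
  "rows": [-0.06,0,0.07,0,0,0,-0.06,0,0.07,0,0,0]
}}

```text
time: 9.68
ee_pos: [400.1, -291.3, 66.1]
eef_rot: [-180.0, -0.0, 104.4]
wrist_force: [-0.0, 2.4, -1.1]
opening: 0.4
gripper_force: 1.0
```

>>> {"api": "step_arm", "payload": {
  "rows": [-0.06,0,0.06,0,0,0,0,0,0,0,0,0]
}}

```text
time: 9.85
ee_pos: [400.3, -292.1, 65.5]
eef_rot: [-180.0, -0.0, 104.4]
wrist_force: [-0.6, 2.2, -0.5]
opening: -0.0
gripper_force: 0.9
```

>>> {"api": "step_arm", "payload": {
  "rows": [-0.06,0,0.06,0,0,0,0,0,0,0,0,0]
}}

```text
time: 10.02
ee_pos: [400.5, -292.7, 65.0]
eef_rot: [-180.0, 0.0, 104.4]
wrist_force: [-1.0, 2.6, -0.7]
opening: 0.6
gripper_force: 0.9
```

>>> {"api": "step_arm", "payload": {
  "rows": [-0.06,0,0.06,0,0,0,0,0,0,0,0,0]
}}

```text
time: 10.18
ee_pos: [400.6, -293.3, 64.5]
eef_rot: [180.0, 0.0, 104.4]
wrist_force: [-0.8, 2.7, 0.1]
opening: 0.7
gripper_force: 0.9
```

>>> {"api": "step_arm", "payload": {
  "rows": [-0.07,0,0.05,0,0,0,0,0,0,0,0,0]
}}

```text
time: 10.35
ee_pos: [400.8, -294.0, 63.9]
eef_rot: [180.0, 0.0, 104.4]
wrist_force: [-0.6, 1.7, -1.1]
opening: 0.3
gripper_force: 0.9
```

>>> {"api": "step_arm", "payload": {
  "rows": [-0.07,0,0.05,0,0,0,0,0,0,0,0,0]
}}

```text
time: 10.52
ee_pos: [401.0, -294.6, 63.4]
eef_rot: [-180.0, -0.0, 104.4]
wrist_force: [-0.4, 1.4, -0.9]
opening: 0.4
gripper_force: 0.9
```

>>> {"api": "step_arm", "payload": {
  "rows": [-0.07,0,0.05,0,0,0,0,0,0,0,0,0]
}}

```text
time: 10.68
ee_pos: [401.1, -295.3, 63.0]
eef_rot: [180.0, 0.0, 104.4]
wrist_force: [0.2, 2.4, -0.9]
opening: 0.1
gripper_force: 0.9
```

>>> {"api": "step_arm", "payload": {
  "rows": [-0.07,0,0.05,0,0,0,0,0,0,0,0,0]
}}

```text
time: 10.85
ee_pos: [401.3, -296.0, 62.4]
eef_rot: [180.0, 0.0, 104.4]
wrist_force: [-0.8, 2.2, -0.5]
opening: 0.5
gripper_force: 0.9
```

>>> {"api": "step_arm", "payload": {
  "rows": [-0.07,0,0.05,0,0,0,0,0,0,0,0,0]
}}

```text
time: 11.02
ee_pos: [401.5, -296.7, 61.9]
eef_rot: [-180.0, 0.0, 104.4]
wrist_force: [-0.1, 1.7, -1.6]
opening: 0.6
gripper_force: 0.9
```

>>> {"api": "step_arm", "payload": {
  "rows": [-0.07,0,0.05,0,0,0,0,0,0,0,0,0]
}}

```text
time: 11.18
ee_pos: [401.7, -297.3, 61.4]
eef_rot: [180.0, -0.0, 104.4]
wrist_force: [-0.3, 1.9, -1.4]
opening: 0.5
gripper_force: 1.0
```

>>> {"api": "step_arm", "payload": {
  "rows": [-0.06,0,0.03,0,0,0,0,0,0,0,0,0]
}}

```text
time: 11.35
ee_pos: [401.8, -297.8, 61.1]
eef_rot: [-180.0, -0.0, 104.4]
wrist_force: [0.0, 3.2, -0.8]
opening: 0.4
gripper_force: 1.1
```

>>> {"api": "step_arm", "payload": {
  "rows": [-0.06,0,0.03,0,0,0,0,0,0,0,0,0]
}}

```text
time: 11.52
ee_pos: [401.9, -298.1, 60.8]
eef_rot: [-180.0, -0.1, 104.4]
wrist_force: [0.0, 3.3, -1.0]
opening: 0.6
gripper_force: 1.8
```

>>> {"api": "step_arm", "payload": {
  "rows": [-0.06,0,0.03,0,0,0,0,0,0,0,0,0]
}}

```text
time: 11.68
ee_pos: [402.0, -298.6, 60.4]
eef_rot: [-180.0, -0.1, 104.4]
wrist_force: [-1.5, 5.0, -0.7]
opening: 0.4
gripper_force: 2.2
```

>>> {"api": "step_arm", "payload": {
  "rows": [-0.05,0,0.02,0,0,0,0,0,0,0,0,0]
}}

```text
time: 11.85
ee_pos: [402.0, -299.0, 60.1]
eef_rot: [-180.0, -0.1, 104.4]
wrist_force: [-0.8, 4.5, -0.9]
opening: 0.5
gripper_force: 2.4
```

>>> {"api": "step_arm", "payload": {
  "rows": [-0.04,0,0.02,0,0,0,0,0,0,0,0,0]
}}

```text
time: 12.02
ee_pos: [402.2, -299.4, 59.8]
eef_rot: [-180.0, -0.1, 104.4]
wrist_force: [-0.4, 5.5, -2.2]
opening: 0.1
gripper_force: 2.3
```

>>> {"api": "step_arm", "payload": {
  "rows": [-0.04,0,0.02,0,0,0,0,0,0,0,0,0]
}}

```text
time: 12.18
ee_pos: [402.2, -299.8, 59.6]
eef_rot: [-180.0, -0.1, 104.4]
wrist_force: [0.7, 4.5, -3.2]
opening: 0.0
gripper_force: 2.3
```

>>> {"api": "step_arm", "payload": {
  "rows": [-0.04,0,0.02,0,0,0,0,0,0,0,0,0]
}}

```text
time: 12.35
ee_pos: [402.3, -300.2, 59.4]
eef_rot: [-180.0, -0.1, 104.4]
wrist_force: [-0.6, 5.6, -2.6]
opening: 0.5
gripper_force: 2.5
```

>>> {"api": "step_arm", "payload": {
  "rows": [-0.03,0,0.05,0,0,0,0,0,0,0,0,0]
}}

```text
time: 12.52
ee_pos: [402.6, -301.2, 59.2]
eef_rot: [-180.0, 0.0, 104.4]
wrist_force: [-0.2, 3.4, -1.6]
opening: 0.5
gripper_force: 1.4
```

>>> {"api": "step_arm", "payload": {
  "rows": [-0.04,0,0.04,0,0,0,0,0,0,0,0,0]
}}

```text
time: 12.68
ee_pos: [402.7, -301.7, 59.0]
eef_rot: [-180.0, 0.0, 104.4]
wrist_force: [-0.2, 3.5, -3.1]
opening: 0.3
gripper_force: 1.5
```

>>> {"api": "step_arm", "payload": {
  "rows": [-0.04,0,0.04,0,0,0,0,0,0,0,0,0]
}}

```text
time: 12.85
ee_pos: [402.8, -301.9, 58.7]
eef_rot: [-180.0, 0.0, 104.4]
wrist_force: [-1.5, 3.7, -0.2]
opening: 0.6
gripper_force: 1.9
```

>>> {"api": "step_arm", "payload": {
  "rows": [0.15,0,0,0,0,0,0.15,0,0,0,0,0,0,0,0,0,0,0]
}}

```text
time: 13.1
ee_pos: [402.8, -299.9, 59.4]
eef_rot: [179.9, 0.2, 104.4]
wrist_force: [-0.8, 0.5, 0.4]
opening: 0.3
gripper_force: 0.0
```

Force returned to zero on backing off, so clip V+ is snapped. On to V-.

>>> {"api": "step_arm", "payload": {
  "rows": [0.8,0,0,0,0,0,0.8,0,-1,0,0,0,0,0,-3,0,0,0,0,0,-3,0,0,0,-1,0,-2.0,0,0,0,-3,0,0,0,0,0,-4,0,0,0,0,0,-4,0,0,0,0,0,-4,0,0,0,0,0,-3,0,0,0,0,0,-2,0,0,0,0,0,0,0,0,0,0,0]
}}

```text
time: 14.1
ee_pos: [450.5, -490.3, 148.7]
eef_rot: [180.0, 0.2, 104.3]
wrist_force: [0.7, 0.3, 1.0]
opening: 0.5
gripper_force: 0.0
```

```bash
python3 - <<'E'
from h import *
print(ctrl.state()["ee_pos"],ctrl.state()["wrist_force"])
print(plan("V-",[1.45],t=-31,dn=5))
print(plan("V-",[1.45,1.3,1.15,1.0,.85,.7,.6,.5,.4,.3,.2,.1,.0],t=-31).tolist())
T=cloud(snap("top")); D=T[...,:2]-C0; U=D@EX; V=D@EY; z=T[...,2]
k=(V>66)&(V<100)&(abs(U)<22); print("V+ side heights",np.nanpercentile(z[k],[5,50,95]))
E
```

```text
[ 450.52024562 -490.32325076  148.70485151] [0.69139834 0.33860066 0.9698279 ]
[[-0.39  0.03  3.41]]
[[-0.33, 0.03, 3.91], [-0.22, -0.0, 0.52], [-0.14, -0.0, 0.54], [-0.05, -0.0, 0.56], [0.03, -0.0, 0.56], [0.11, -0.0, 0.55], [0.12, -0.0, 0.35], [0.16, -0.0, 0.34], [0.19, -0.0, 0.32], [0.22, -0.0, 0.3], [0.25, -0.0, 0.28], [0.28, -0.0, 0.25], [0.3, -0.0, 0.22]]
V+ side heights [500.17801309 527.3781753  539.18708606]
```

>>> {"api": "step_arm", "payload": {
  "rows": [-0.2,0.03,1.7,0,0,0,-0.19,0,1.7,0,0,0,0.06,0,0.5,0,0,0,-0.22,0,0.52,0,0,0,-0.14,0,0.54,0,0,0,-0.05,0,0.56,0,0,0,0.03,0,0.56,0,0,0,0.11,0,0.55,0,0,0,0.12,0,0.35,0,0,0,0,0,0,0,0,0]
}}

```text
time: 14.98
ee_pos: [451.8, -491.0, 77.7]
eef_rot: [180.0, -0.0, 104.4]
wrist_force: [1.8, -1.5, -0.5]
opening: 0.1
gripper_force: 0.8
```

>>> {"api": "step_arm", "payload": {
  "rows": [0.16,0,0.34,0,0,0,0.19,0,0.32,0,0,0,0.1,0,0.15,0,0,0,0,0,0,0,0,0]
}}

```text
time: 15.32
ee_pos: [450.5, -486.4, 70.0]
eef_rot: [-180.0, -0.1, 104.4]
wrist_force: [1.6, -1.9, -0.2]
opening: 0.5
gripper_force: 0.6
```

>>> {"api": "step_arm", "payload": {
  "rows": [0.08,0,0.1,0,0,0,0,0,0,0,0,0]
}}

```text
time: 15.48
ee_pos: [450.4, -485.9, 69.4]
eef_rot: [-180.0, -0.0, 104.4]
wrist_force: [1.5, -0.9, 0.7]
opening: 0.4
gripper_force: 0.5
```

>>> {"api": "step_arm", "payload": {
  "rows": [0.06,0,0.07,0,0,0,0,0,0,0,0,0]
}}

```text
time: 15.65
ee_pos: [450.3, -485.5, 68.9]
eef_rot: [-180.0, -0.0, 104.4]
wrist_force: [1.4, -1.4, 0.7]
opening: 0.5
gripper_force: 0.4
```

>>> {"api": "step_arm", "payload": {
  "rows": [0.06,0,0.07,0,0,0,0,0,0,0,0,0]
}}

```text
time: 15.82
ee_pos: [450.1, -484.9, 68.1]
eef_rot: [-180.0, -0.0, 104.4]
wrist_force: [0.4, -1.6, 0.5]
opening: 0.4
gripper_force: 0.4
```

>>> {"api": "step_arm", "payload": {
  "rows": [0.02,0,0.12,0,0,0,0,0,0,0,0,0]
}}

```text
time: 15.98
ee_pos: [450.1, -484.7, 66.7]
eef_rot: [-180.0, -0.0, 104.4]
wrist_force: [0.9, -1.3, 0.6]
opening: 0.3
gripper_force: 0.5
```

>>> {"api": "step_arm", "payload": {
  "rows": [0.04,0,0.1,0,0,0,0,0,0,0,0,0]
}}

```text
time: 16.15
ee_pos: [450.0, -484.3, 65.8]
eef_rot: [-180.0, -0.0, 104.4]
wrist_force: [1.0, -0.6, 1.7]
opening: 0.7
gripper_force: 0.5
```

>>> {"api": "step_arm", "payload": {
  "rows": [0.05,0,0.08,0,0,0,0,0,0,0,0,0]
}}

```text
time: 16.32
ee_pos: [449.9, -483.8, 65.0]
eef_rot: [-180.0, -0.0, 104.4]
wrist_force: [1.6, -1.3, 0.4]
opening: 0.4
gripper_force: 0.5
```

>>> {"api": "step_arm", "payload": {
  "rows": [0.06,0,0.07,0,0,0,0,0,0,0,0,0]
}}

```text
time: 16.48
ee_pos: [449.8, -483.4, 64.5]
eef_rot: [180.0, 0.0, 104.4]
wrist_force: [0.3, -0.9, 0.7]
opening: 0.8
gripper_force: 0.6
```

>>> {"api": "step_arm", "payload": {
  "rows": [0.05,0,0.05,0,0,0,0,0,0,0,0,0]
}}

```text
time: 16.65
ee_pos: [449.8, -483.3, 64.3]
eef_rot: [180.0, 0.1, 104.4]
wrist_force: [-0.4, -2.0, 0.7]
opening: 0.6
gripper_force: 1.1
```

>>> {"api": "step_arm", "payload": {
  "rows": [0.05,0,0.05,0,0,0,0,0,0,0,0,0]
}}

```text
time: 16.82
ee_pos: [449.8, -483.1, 64.1]
eef_rot: [180.0, 0.1, 104.4]
wrist_force: [0.6, -3.1, 2.0]
opening: 0.3
gripper_force: 1.6
```

>>> {"api": "step_arm", "payload": {
  "rows": [0.05,0,0.05,0,0,0,0,0,0,0,0,0]
}}

```text
time: 16.98
ee_pos: [449.7, -482.8, 63.7]
eef_rot: [180.0, 0.1, 104.4]
wrist_force: [0.7, -3.9, 2.0]
opening: 0.3
gripper_force: 2.3
```

>>> {"api": "step_arm", "payload": {
  "rows": [0.05,0,0.05,0,0,0,0,0,0,0,0,0]
}}

```text
time: 17.15
ee_pos: [449.6, -482.3, 63.2]
eef_rot: [180.0, 0.1, 104.4]
wrist_force: [1.1, -5.4, 3.5]
opening: 0.6
gripper_force: 2.7
```

>>> {"api": "step_arm", "payload": {
  "rows": [0.05,0,0.05,0,0,0,0,0,0,0,0,0]
}}

```text
time: 17.32
ee_pos: [449.3, -481.1, 62.2]
eef_rot: [180.0, 0.0, 104.4]
wrist_force: [1.0, -2.2, 0.3]
opening: 0.6
gripper_force: 1.5
```

Peak 5.4 N, then a 1.2 mm jump and a drop, so it snapped. I back off to check.

>>> {"api": "step_arm", "payload": {
  "rows": [0.03,0,0.02,0,0,0,0,0,0,0,0,0]
}}

```text
time: 17.48
ee_pos: [448.9, -479.5, 61.0]
eef_rot: [-180.0, -0.1, 104.4]
wrist_force: [0.7, -2.1, 1.4]
opening: 0.5
gripper_force: 0.9
```

>>> {"api": "step_arm", "payload": {
  "rows": [-0.15,0,0,0,0,0,-0.15,0,0,0,0,0,0,0,0,0,0,0]
}}

```text
time: 17.73
ee_pos: [449.4, -482.7, 60.9]
eef_rot: [-180.0, -0.1, 104.4]
wrist_force: [0.9, 0.5, 0.1]
opening: 0.3
gripper_force: 0.0
```

>>> {"api": "step_arm", "payload": {
  "rows": [-0.8,0,0,0,0,0,-0.8,0,-1,0,0,0,0,0,-3,0,0,0,0,0,-3,0,0,0,0,0,-2,0,0,7,0,0,-0.5,0,0,7,0,0,0,0,0,7,0,0,0,0,0,7,0,0,0,0,0,7,0,0,0,0,0,7,0,0,0,0,0,7]
}}

```text
time: 18.65
ee_pos: [453.8, -499.2, 156.5]
eef_rot: [-180.0, -0.0, 55.1]
wrist_force: [0.5, 0.5, 0.6]
opening: 0.4
gripper_force: 0.0
```

>>> {"api": "step_arm", "payload": {
  "rows": [0,0,0,0,0,7,0,0,0,0,0,7,0,0,0,0,0,7,0,0,0,0,0,7,0,0,0,0,0,7,0,0,0,0,0,6.1,0,0,0,0,0,0,0,0,0,0,0,0]
}}

```text
time: 19.32
ee_pos: [453.8, -499.2, 156.6]
eef_rot: [-180.0, 0.0, 14.5]
wrist_force: [0.3, -0.5, -0.9]
opening: 0.3
gripper_force: 0.0
```

```bash
python3 - <<'E'
from h import *
s=ctrl.state();print(s["ee_pos"],s["eef_rot"],s["wrist_force"])
print(plan("U+",[1.45],t=-31,dn=5))
T=cloud(snap("top","t2")); D=T[...,:2]-C0; U=D@EX; V=D@EY; z=T[...,2]
k=(V>66)&(V<100)&(abs(U)<22); print("V+ side",np.nanpercentile(z[k],[5,50,95]),"lid",np.nanmedian(z[(abs(U)<50)&(V>20)&(V<60)]))
E
```

```text
[ 453.78069189 -499.15249217  156.56956949] [-1.79965556e+02  8.01479929e-03  1.44830772e+01] [ 0.28559183 -0.5317867  -0.88428647]
[[ 12.16 -11.28   4.2 ]]
V+ side [ 62.67860929 537.54065003 545.56027943] lid 537.3770084148593
```

>>> {"api": "step_arm", "payload": {
  "rows": [2,-1.9,0,0,0,0.1,2.7,-2.5,0,0,0,0.1,2.7,-2.5,0,0,0,0,2.7,-2.5,0,0,0,0,2.06,-1.88,0,0,0,0,0,0,1,0,0,0,0,0,2,0,0,0,0,0,1.2,0,0,0,0,0,0,0,0,0,0,0,0,0,0,0]
}}

```text
time: 20.2
ee_pos: [543.2, -360.0, 113.7]
eef_rot: [-179.9, 0.1, 14.1]
wrist_force: [0.1, -0.1, -0.4]
opening: 0.4
gripper_force: 0.0
```

```bash
python3 - <<'E'
from h import *
s=ctrl.state();print(s["ee_pos"],s["eef_rot"],s["wrist_force"])
print(plan("U+",[1.45,1.3,1.15,1.0,.85,.7,.6,.5,.4,.3,.2,.1,.0],t=-31).tolist())
E
```

```text
[ 543.17053407 -359.96623419  113.65526246] [-1.79879566e+02  8.15005965e-02  1.41165843e+01] [ 0.09947439 -0.10232735 -0.36458136]
[[-0.03, -0.04, 0.4], [0.22, 0.0, 0.52], [0.14, 0.0, 0.54], [0.06, 0.0, 0.56], [-0.03, 0.0, 0.56], [-0.11, 0.0, 0.55], [-0.12, 0.0, 0.35], [-0.15, 0.0, 0.34], [-0.19, 0.0, 0.32], [-0.22, 0.0, 0.3], [-0.25, 0.0, 0.28], [-0.27, 0.0, 0.25], [-0.3, 0.0, 0.23]]
```

>>> {"api": "step_arm", "payload": {
  "rows": [-0.03,-0.04,0.4,0,0,0,0.22,0,0.52,0,0,0,0.14,0,0.54,0,0,0,0.06,0,0.56,0,0,0,-0.03,0,0.56,0,0,0,-0.11,0,0.55,0,0,0,-0.12,0,0.35,0,0,0,-0.15,0,0.34,0,0,0,0,0,0,0,0,0]
}}

```text
time: 20.95
ee_pos: [543.1, -358.9, 75.3]
eef_rot: [-179.9, 0.1, 14.1]
wrist_force: [1.3, -0.3, -0.1]
opening: 0.6
gripper_force: 0.5
```

>>> {"api": "step_arm", "payload": {
  "rows": [-0.19,0,0.32,0,0,0,-0.11,0,0.15,0,0,0,0,0,0,0,0,0]
}}

```text
time: 21.2
ee_pos: [540.3, -359.8, 71.1]
eef_rot: [-179.9, 0.0, 14.1]
wrist_force: [1.1, 1.2, 0.0]
opening: 0.8
gripper_force: 0.7
```

>>> {"api": "step_arm", "payload": {
  "rows": [-0.06,0,0.1,0,0,0,0,0,0,0,0,0]
}}

```text
time: 21.37
ee_pos: [539.9, -360.1, 70.5]
eef_rot: [-179.9, 0.0, 14.1]
wrist_force: [0.1, 1.4, -0.1]
opening: 0.2
gripper_force: 0.6
```

>>> {"api": "step_arm", "payload": {
  "rows": [-0.06,0,0.1,0,0,0,0,0,0,0,0,0]
}}

```text
time: 21.53
ee_pos: [539.5, -360.6, 69.8]
eef_rot: [-180.0, 0.0, 14.1]
wrist_force: [0.8, 0.8, 0.2]
opening: 0.4
gripper_force: 0.4
```

>>> {"api": "step_arm", "payload": {
  "rows": [-0.06,0,0.08,0,0,0,0,0,0,0,0,0]
}}

```text
time: 21.7
ee_pos: [539.0, -360.8, 69.0]
eef_rot: [180.0, 0.0, 14.1]
wrist_force: [0.4, 0.4, -0.4]
opening: 0.3
gripper_force: 0.4
```

>>> {"api": "step_arm", "payload": {
  "rows": [-0.08,0,0.09,0,0,0,0,0,0,0,0,0]
}}

```text
time: 21.87
ee_pos: [538.3, -361.0, 68.1]
eef_rot: [180.0, 0.0, 14.1]
wrist_force: [0.8, 0.2, 0.6]
opening: 0.3
gripper_force: 0.4
```

>>> {"api": "step_arm", "payload": {
  "rows": [-0.07,0,0.08,0,0,0,0,0,0,0,0,0]
}}

```text
time: 22.03
ee_pos: [537.6, -361.2, 67.3]
eef_rot: [180.0, 0.0, 14.1]
wrist_force: [-0.1, 0.6, 0.4]
opening: 0.6
gripper_force: 0.4
```

>>> {"api": "step_arm", "payload": {
  "rows": [-0.07,0,0.07,0,0,0,0,0,0,0,0,0]
}}

```text
time: 22.2
ee_pos: [536.9, -361.3, 66.6]
eef_rot: [-180.0, 0.0, 14.1]
wrist_force: [1.3, -0.0, -0.5]
opening: 0.3
gripper_force: 0.4
```

>>> {"api": "step_arm", "payload": {
  "rows": [-0.07,0,0.07,0,0,0,0,0,0,0,0,0]
}}

```text
time: 22.37
ee_pos: [536.2, -361.5, 65.9]
eef_rot: [180.0, 0.0, 14.1]
wrist_force: [0.2, 0.4, 0.6]
opening: 0.3
gripper_force: 0.4
```

>>> {"api": "step_arm", "payload": {
  "rows": [-0.06,0,0.06,0,0,0,0,0,0,0,0,0]
}}

```text
time: 22.53
ee_pos: [535.7, -361.6, 65.3]
eef_rot: [180.0, 0.0, 14.1]
wrist_force: [1.1, 0.5, 1.3]
opening: 0.2
gripper_force: 0.4
```

>>> {"api": "step_arm", "payload": {
  "rows": [-0.06,0,0.06,0,0,0,0,0,0,0,0,0]
}}

```text
time: 22.7
ee_pos: [535.1, -361.8, 64.7]
eef_rot: [180.0, 0.0, 14.1]
wrist_force: [0.9, 1.2, 0.6]
opening: 0.3
gripper_force: 0.4
```

>>> {"api": "step_arm", "payload": {
  "rows": [-0.06,0,0.06,0,0,0,0,0,0,0,0,0]
}}

```text
time: 22.87
ee_pos: [534.5, -361.9, 64.1]
eef_rot: [180.0, 0.0, 14.1]
wrist_force: [0.4, 0.5, -0.0]
opening: 0.5
gripper_force: 0.3
```

>>> {"api": "step_arm", "payload": {
  "rows": [-0.06,0,0.05,0,0,0,0,0,0,0,0,0]
}}

```text
time: 23.03
ee_pos: [533.9, -362.1, 63.6]
eef_rot: [-180.0, 0.0, 14.1]
wrist_force: [0.7, 0.2, 0.1]
opening: 0.4
gripper_force: 0.3
```

>>> {"api": "step_arm", "payload": {
  "rows": [-0.05,0,0.04,0,0,0,0,0,0,0,0,0]
}}

```text
time: 23.2
ee_pos: [533.4, -362.2, 63.2]
eef_rot: [-180.0, 0.0, 14.1]
wrist_force: [0.4, 0.7, 0.7]
opening: 0.7
gripper_force: 0.3
```

>>> {"api": "step_arm", "payload": {
  "rows": [-0.05,0,0.04,0,0,0,0,0,0,0,0,0]
}}

```text
time: 23.37
ee_pos: [533.0, -362.3, 62.9]
eef_rot: [180.0, 0.0, 14.1]
wrist_force: [0.4, 0.3, 0.9]
opening: 0.2
gripper_force: 0.4
```

>>> {"api": "step_arm", "payload": {
  "rows": [-0.06,0,0.05,0,0,0,0,0,0,0,0,0]
}}

```text
time: 23.53
ee_pos: [532.6, -362.4, 62.5]
eef_rot: [180.0, -0.0, 14.1]
wrist_force: [0.5, 0.3, 1.2]
opening: 0.5
gripper_force: 0.6
```

>>> {"api": "step_arm", "payload": {
  "rows": [-0.05,0,0.04,0,0,0,0,0,0,0,0,0]
}}

```text
time: 23.7
ee_pos: [532.4, -362.5, 62.3]
eef_rot: [180.0, -0.1, 14.1]
wrist_force: [2.1, 0.7, 2.9]
opening: 0.5
gripper_force: 1.2
```

>>> {"api": "step_arm", "payload": {
  "rows": [-0.05,0,0.04,0,0,0,0,0,0,0,0,0]
}}

```text
time: 23.87
ee_pos: [532.2, -362.6, 62.1]
eef_rot: [180.0, -0.1, 14.1]
wrist_force: [3.7, 1.3, 3.1]
opening: 0.7
gripper_force: 2.0
```

>>> {"api": "step_arm", "payload": {
  "rows": [-0.05,0,0.04,0,0,0,0,0,0,0,0,0]
}}

```text
time: 24.03
ee_pos: [531.5, -362.8, 61.5]
eef_rot: [180.0, -0.1, 14.1]
wrist_force: [3.1, 2.3, 3.3]
opening: 0.4
gripper_force: 2.2
```

>>> {"api": "step_arm", "payload": {
  "rows": [-0.05,0,0.04,0,0,0,0,0,0,0,0,0]
}}

```text
time: 24.2
ee_pos: [530.2, -363.0, 60.5]
eef_rot: [180.0, 0.0, 14.1]
wrist_force: [2.0, 0.9, -0.4]
opening: 0.7
gripper_force: 1.0
```

>>> {"api": "step_arm", "payload": {
  "rows": [-0.03,0,0.03,0,0,0,0,0,0,0,0,0]
}}

```text
time: 24.37
ee_pos: [529.3, -363.1, 59.8]
eef_rot: [-180.0, 0.1, 14.1]
wrist_force: [1.1, -0.5, -0.5]
opening: 0.4
gripper_force: 0.4
```

>>> {"api": "step_arm", "payload": {
  "rows": [0.15,0,0,0,0,0,0.15,0,0,0,0,0,0,0,0,0,0,0]
}}

```text
time: 24.62
ee_pos: [532.8, -362.0, 60.1]
eef_rot: [-180.0, 0.1, 14.1]
wrist_force: [-0.5, -0.8, -0.1]
opening: 0.3
gripper_force: 0.0
```

Free again, so it is snapped. Now over to U- (retreat, rise, cross 230 mm).

>>> {"api": "step_arm", "payload": {
  "rows": [0.8,0,0,0,0,0,0.8,0,-1,0,0,0,0,0,-3,0,0,0,0,0,-3,0,0,0,-1,0,-2,0,0,0,-3,0,0,0,0,0,-4,0,0,0,0,0,-4,0,0,0,0,0,-4,0,0,0,0,0,-4,0,0,0,0,0,-3.5,0,0,0,0,0,-1.5,0,0,0,0,0]
}}

```text
time: 25.62
ee_pos: [303.6, -420.4, 151.5]
eef_rot: [179.9, 0.1, 14.0]
wrist_force: [-0.1, 0.6, -0.4]
opening: 0.5
gripper_force: 0.0
```

```bash
python3 - <<'E'
from h import *
s=ctrl.state();print(s["ee_pos"],s["eef_rot"],s["wrist_force"])
print(plan("U-",[1.45],t=-31,dn=5))
E
```

```text
[ 303.56373595 -420.35051901  151.52005352] [1.79944571e+02 6.16940672e-02 1.39993264e+01] [-0.10652635  0.55803204 -0.35968655]
[[0.36 0.02 3.69]]
```

>>> {"api": "step_arm", "payload": {
  "rows": [0.3,0.02,1.5,0,0,0,0.06,0,1.5,0,0,0,0,0,0.69,0,0,0,0,0,0,0,0,0,0,0,0,0,0,0]
}}

```text
time: 26.03
ee_pos: [310.2, -418.6, 114.0]
eef_rot: [-180.0, 0.0, 14.2]
wrist_force: [-0.3, 0.9, 1.0]
opening: 0.3
gripper_force: 0.0
```

```bash
python3 - <<'E'
from h import *
s=ctrl.state();print(s["ee_pos"],s["wrist_force"])
print(plan("U-",[1.45,1.3],t=-31).tolist())
E
```

```text
[ 310.23829726 -418.61890949  114.0037423 ] [-0.3127374   0.89451339  1.01957735]
[[-0.27, 0.03, 0.44], [-0.22, 0.0, 0.52]]
```

>>> {"api": "step_arm", "payload": {
  "rows": [-0.27,0.03,0.44,0,0,0,-0.22,0,0.52,0,0,0,-0.14,0,0.54,0,0,0,-0.06,0,0.56,0,0,0,0.03,0,0.56,0,0,0,0.11,0,0.55,0,0,0,0.12,0,0.35,0,0,0,0.15,0,0.34,0,0,0,0,0,0,0,0,0]
}}

```text
time: 26.78
ee_pos: [307.0, -418.8, 73.9]
eef_rot: [-179.9, 0.0, 14.1]
wrist_force: [-1.1, -0.4, 0.4]
opening: 0.4
gripper_force: 0.4
```

>>> {"api": "step_arm", "payload": {
  "rows": [0.19,0,0.32,0,0,0,0.11,0,0.15,0,0,0,0,0,0,0,0,0]
}}

```text
time: 27.03
ee_pos: [309.9, -418.3, 69.7]
eef_rot: [-179.9, 0.0, 14.1]
wrist_force: [-1.3, -0.2, -0.2]
opening: 0.5
gripper_force: 0.7
```

>>> {"api": "step_arm", "payload": {
  "rows": [0.06,0,0.1,0,0,0,0,0,0,0,0,0]
}}

```text
time: 27.2
ee_pos: [310.6, -418.3, 69.0]
eef_rot: [-180.0, 0.0, 14.1]
wrist_force: [-2.2, -0.1, 0.3]
opening: 0.5
gripper_force: 0.6
```

>>> {"api": "step_arm", "payload": {
  "rows": [0.06,0,0.1,0,0,0,0,0,0,0,0,0]
}}

```text
time: 27.37
ee_pos: [311.3, -418.5, 68.2]
eef_rot: [-180.0, -0.0, 14.1]
wrist_force: [-1.8, -0.0, -0.4]
opening: 0.7
gripper_force: 0.5
```

>>> {"api": "step_arm", "payload": {
  "rows": [0.06,0,0.08,0,0,0,0,0,0,0,0,0]
}}

```text
time: 27.53
ee_pos: [311.9, -418.4, 67.5]
eef_rot: [180.0, -0.0, 14.1]
wrist_force: [-2.1, 0.3, 0.4]
opening: 0.3
gripper_force: 0.4
```

>>> {"api": "step_arm", "payload": {
  "rows": [0.07,0,0.08,0,0,0,0,0,0,0,0,0]
}}

```text
time: 27.7
ee_pos: [312.6, -418.3, 66.7]
eef_rot: [180.0, -0.0, 14.1]
wrist_force: [-0.6, 0.6, 0.2]
opening: 1.1
gripper_force: 0.4
```

>>> {"api": "step_arm", "payload": {
  "rows": [0.06,0,0.07,0,0,0,0,0,0,0,0,0]
}}

```text
time: 27.87
ee_pos: [313.2, -418.1, 66.0]
eef_rot: [180.0, -0.0, 14.1]
wrist_force: [-0.7, 0.2, -0.0]
opening: 0.5
gripper_force: 0.3
```

>>> {"api": "step_arm", "payload": {
  "rows": [0.06,0,0.06,0,0,0,0,0,0,0,0,0]
}}

```text
time: 28.03
ee_pos: [313.8, -418.0, 65.4]
eef_rot: [180.0, -0.0, 14.1]
wrist_force: [-0.8, -0.1, 0.8]
opening: 0.5
gripper_force: 0.3
```

>>> {"api": "step_arm", "payload": {
  "rows": [0.06,0,0.06,0,0,0,0,0,0,0,0,0]
}}

```text
time: 28.2
ee_pos: [314.3, -417.9, 64.8]
eef_rot: [180.0, -0.0, 14.1]
wrist_force: [-0.5, -0.6, 0.7]
opening: 0.5
gripper_force: 0.3
```

>>> {"api": "step_arm", "payload": {
  "rows": [0.05,0,0.05,0,0,0,0,0,0,0,0,0]
}}

```text
time: 28.37
ee_pos: [314.8, -417.7, 64.3]
eef_rot: [180.0, -0.0, 14.1]
wrist_force: [-0.6, -0.0, 1.4]
opening: 0.6
gripper_force: 0.3
```

>>> {"api": "step_arm", "payload": {
  "rows": [0.05,0,0.05,0,0,0,0,0,0,0,0,0]
}}

```text
time: 28.53
ee_pos: [315.3, -417.6, 63.8]
eef_rot: [180.0, -0.0, 14.1]
wrist_force: [-0.2, 0.2, 0.8]
opening: 0.1
gripper_force: 0.3
```

>>> {"api": "step_arm", "payload": {
  "rows": [0.05,0,0.05,0,0,0,0,0,0,0,0,0]
}}

```text
time: 28.7
ee_pos: [315.6, -417.6, 63.3]
eef_rot: [180.0, 0.0, 14.1]
wrist_force: [-2.0, -0.1, 1.8]
opening: 0.2
gripper_force: 0.8
```

>>> {"api": "step_arm", "payload": {
  "rows": [0.05,0,0.04,0,0,0,0,0,0,0,0,0]
}}

```text
time: 28.87
ee_pos: [315.9, -417.6, 63.0]
eef_rot: [180.0, 0.0, 14.1]
wrist_force: [-3.4, -0.1, 2.5]
opening: 0.5
gripper_force: 1.6
```

>>> {"api": "step_arm", "payload": {
  "rows": [0.05,0,0.04,0,0,0,0,0,0,0,0,0]
}}

```text
time: 29.03
ee_pos: [316.5, -417.4, 62.5]
eef_rot: [180.0, 0.0, 14.1]
wrist_force: [-3.9, -0.9, 2.1]
opening: 0.6
gripper_force: 1.6
```

>>> {"api": "step_arm", "payload": {
  "rows": [0.05,0,0.04,0,0,0,0,0,0,0,0,0]
}}

```text
time: 29.2
ee_pos: [317.1, -417.2, 62.1]
eef_rot: [180.0, 0.0, 14.1]
wrist_force: [-3.0, 0.0, 3.1]
opening: 0.3
gripper_force: 1.8
```

>>> {"api": "step_arm", "payload": {
  "rows": [0.05,0,0.04,0,0,0,0,0,0,0,0,0]
}}

```text
time: 29.37
ee_pos: [317.8, -417.0, 61.5]
eef_rot: [180.0, -0.0, 14.1]
wrist_force: [-1.4, -1.9, 0.3]
opening: 0.3
gripper_force: 1.1
```

>>> {"api": "step_arm", "payload": {
  "rows": [0.03,0,0.03,0,0,0,0,0,0,0,0,0]
}}

```text
time: 29.53
ee_pos: [318.2, -416.8, 61.3]
eef_rot: [180.0, -0.0, 14.1]
wrist_force: [-0.7, -0.8, -0.7]
opening: 0.6
gripper_force: 0.7
```

>>> {"api": "step_arm", "payload": {
  "rows": [0.03,0,0.03,0,0,0,0,0,0,0,0,0]
}}

```text
time: 29.7
ee_pos: [318.4, -416.5, 60.9]
eef_rot: [-180.0, -0.0, 14.1]
wrist_force: [-0.5, -0.2, 0.4]
opening: 0.6
gripper_force: 0.3
```

>>> {"api": "step_arm", "payload": {
  "rows": [-0.15,0,0,0,0,0,-0.15,0,0,0,0,0,0,0,0,0,0,0]
}}

```text
time: 29.95
ee_pos: [315.1, -417.3, 60.9]
eef_rot: [-180.0, -0.0, 14.1]
wrist_force: [0.4, 0.6, 0.5]
opening: 0.3
gripper_force: 0.0
```

>>> {"api": "step_arm", "payload": {
  "rows": [-1.2,0,0,0,0,0,-1.2,0,-1,0,0,0,0,0,-3,0,0,0,0,0,-3,0,0,0,0,0,-3,0,0,0,-2,2,-3,0,0,0,-2,3,-2,0,0,0,0,4,0,0,0,0,0,4,0,0,0,0,0,4,0,0,0,0,0,3,0,0,0,0,0,0,0,0,0,0]
}}

```text
time: 30.95
ee_pos: [300.8, -631.0, 208.4]
eef_rot: [-180.0, 0.0, 14.0]
wrist_force: [0.0, -0.2, -0.8]
opening: 0.5
gripper_force: 0.0
```

```bash
python3 - <<'E'
from h import *
s=ctrl.state();print(s["ee_pos"],s["wrist_force"])
s=snap("top","t3");T=cloud(s); D=T[...,:2]-C0; U=D@EX; V=D@EY; z=T[...,2]
m=(abs(U)<60)&(abs(V)<55)&(z<85); print("lid",np.linalg.lstsq(np.c_[U[m],V[m],np.ones(m.sum())],z[m],rcond=None)[0].round(4),m.sum())
for nm,o,w in(("V+",V-64,U),("V-",-V-64,U),("U+",U-78,V),("U-",-U-78,V)):
    k=(abs(w)<20)&(z>30)&(z<110)&(o>-2)&(o<50); print(nm,k.sum(),"outmost",np.percentile(o[k],99).round(1),"z hi",np.percentile(z[k],98).round(1))
S=snap("scene","s3")
a=cv2.cvtColor(s["pixels"],cv2.COLOR_RGB2BGR)[130:280,200:360]; b=cv2.cvtColor(S["pixels"],cv2.COLOR_RGB2BGR)[120:270,170:330]
cv2.imwrite("pics/f.png",cv2.resize(np.hstack([a,b]),None,fx=2.5,fy=2.5,interpolation=cv2.INTER_CUBIC))
E
```

```text
[ 300.79570744 -631.0463702   208.41260262] [ 0.01146133 -0.22777334 -0.82542632]
lid [-3.00000e-04 -5.00000e-04  7.02059e+01] 2095
V+ 131 outmost 17.1 z hi 74.7
V- 122 outmost 15.1 z hi 75.6
U+ 100 outmost 16.9 z hi 75.0
U- 177 outmost 23.8 z hi 75.3
```

View pics/f.png

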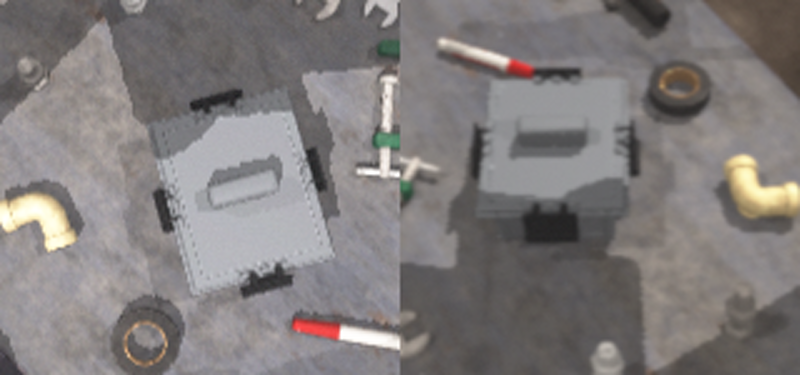

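The final view shows the lid flat and square, with all four clips folded and staying (top view: clips at (215,100), (165,210), (315,168) and (265,280)). The tape, elbow and bolts have not moved.

```bash
python3 -c "
from station import ctrl
print(ctrl.close_job())"
```

```text
the job is handed in; nothing more can be done
None
```

The lid is squared up and flat on the gasket, and all four clips are snapped home and staying; the hardest clip reading was about 6.5 N, the bystanders look unmoved, and I handed the job in at about 31 s.

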